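Find a stopper's size in the sprung step gauge

ROBOT

A 6-joint arm with a two-finger parallel gripper is mounted at the origin on a cart in front of the work surface, level with it; the furniture and walls round the work are solid. World frame = base frame: x ahead of the robot, y to its left, z up, the work surface at z = 0. Lengths are in m, angles in rad, forces in N, time in s.
With the tool pointing down it reaches from about 0.35 to 0.975 m from the base axis. Payload 4.9 kg.
Tool frame: the origin (TCP) lies at the very end of the fingers, on their centre line; the grasp point (between the pads) lies 19 mm behind it; z points along the fingers, y is the line along which they close (so a half turn about z gives the same grasp; the last joint's range is limited). The gripper opens to 85 mm and grips with 20 to 120 N. Pads are 22 mm wide; open, the fingers measure 114 mm over their backs; the gripper's body (76 mm by 85 mm) begins 54 mm behind the grasp point. The pads swing forward as they close: fully open they stand 13 mm farther back than shut.
Start: joints at [-1.231, 0.053, 1.613, -0, 1.476, -0.119], TCP at [0.277, -0.56, 0.207] pointing down, gripper open.
Joint ranges: [-3.01, 3.01], [-1.01, 2.22], [0.06, 2.58], [-1.02, 4.17], [0.09, 2.62], [-3.14, 3.14]. Speed limits (rad/s): [2.57, 2.57, 3.14, 3.14, 3.14, 3.14].

INTERFACE

Orientations are given as a rotation vector (axis times angle).
In Python, from station import ctrl, imaging gives the robot as it stands.
- The arm moves only by the tool play_rows, never from a script. Its argument "series" is a list of rows, each a list of 3 entries, a list of its own where there are three numbers: the opening, from 0 (shut) to 1 (fully open), then the shift along the tool's x, y, z each as a share of 0.05 m, from -1 to 1, then the turn, a rotation vector about the tool's x, y, z each as a share of 8 degrees, from -1 to 1. In form: [[grip, [dx, dy, dz], [ax, ay, az]], ...]. A call has 1 to 8 rows; each row shifts and turns the commanded pose from where the row before left it, along the tool's axes as they then stand; what a row does not reach is not made up. A row lasts 1/8 s, in which the tool goes at most 62.5 mm and 10.7 degrees, less where a joint would pass 70% of its speed; a pose out of reach is approached as far as the arm can. A call with a number of a shift or a turn outside -1 to 1 is refused whole. A call with a gripper value outside its range is refused whole. The fingers move at their own pace and stop on an object; "force" is the grip in N (left out, the last holds). Time passes only in rows, so rows that do not move let the fingers close. It gives the time, the measured TCP pose, the force, the opening and the grip force at its end, in the units of the state.
- ctrl.get_obs(): the state, without advancing time (a new reading comes with each control period).
- imaging.get_image(name): name is "scene" or "top" or "wrist"; returns a dict with "color" (420x560x3 uint8, blue, green, red), "fx", "fy", "cx", "cy" (pixels), "extrinsics" (4x4, takes a point from world to camera coordinates); the wrist camera has in their place "hand_eye" (4x4, takes a point from camera to tool coordinates, whose origin is the TCP and whose axes are the flange's). Camera axes: x right, y down, z forward; pixel columns grow to the right and rows downward; lengths in m; the calibration is good to about 2 mm. A picture is of the moment at which its call begins: read the wrist's pose just before it. There is no depth.
- ctrl.finish_job(): hands the job in; it is judged then, once.
The state is a dict: "t": time; "q": joint angles; "dq": joint speeds; "effort": joint torques, N m; "tool_pos": TCP position; "tool_rot": TCP orientation; "contact_force": force on the tool from outside, world axes, zero at the start; "wrist_torque": the same for the moment, N m; "opening": finger opening in m; "grip_force": force on a finger pad.
Only numpy, scipy, OpenCV 4.12 (cv2) and the standard library are available. Lean on these libraries where they do the work, as an engineer would, in place of code of your own. Each camera call takes 0.05 s, during which the arm holds its last target. There are 200 camera calls.

TASK

The blue stopper standing on the yellow pad has lost its size mark. Take it and try it in the step gauge from the smallest hole upward, pressing it gently, never hard, and feeling about a little for the hole, as the deck sits slightly off its place, until it goes in; leave it fully home in the first hole that takes it, its flange flat on the deck, and let go. Leave the other two stoppers, the red-capped jar and the vial where they stand.

Things in the scene. Friction and masses are not known exactly. Their poses are not given: they have to be found in the camera images.
- stopper_a_grip (a point): One of three look-alike blue stoppers; point on its axis in the knob, 37 mm above its underside. 50 mm tall, 60 g; from below: round skirt 12 mm long, 1.2 mm chamfer (diameter 24, 28 or 32 mm; each stopper has another, which one is not known), flange 42 mm across and 4 mm thick, round knob 24 mm across and 34 mm tall with black rings. z up.
- stopper_b_grip (a point): One of three look-alike blue stoppers; point on its axis in the knob, 37 mm above its underside. 50 mm tall, 60 g; from below: round skirt 12 mm long, 1.2 mm chamfer (diameter 24, 28 or 32 mm; each stopper has another, which one is not known), flange 42 mm across and 4 mm thick, round knob 24 mm across and 34 mm tall with black rings. z up.
- stopper_c_grip (a point): One of three look-alike blue stoppers; point on its axis in the knob, 37 mm above its underside. 50 mm tall, 60 g; from below: round skirt 12 mm long, 1.2 mm chamfer (diameter 24, 28 or 32 mm; each stopper has another, which one is not known), flange 42 mm across and 4 mm thick, round knob 24 mm across and 34 mm tall with black rings. z up.
- stopper_a: The same stopper as stopper_a_grip; origin at the centre of its underside, z up.
- stopper_b: The same stopper as stopper_b_grip; origin at the centre of its underside, z up.
- stopper_c: The same stopper as stopper_c_grip; origin at the centre of its underside, z up.
- yellow_pad (a point): Centre of the flat yellow pad (62 mm across) at one end of the white waiting board (85 x 260 x 8 mm, fixed, top at z = 8 mm). The stopper to be gauged stands here within about 6 mm; the other two stand on the grey pads, 85 and 170 mm away along the board.
- gauge: Step gauge, fixed: blue cradle 90 x 224 x 26 mm; aluminium deck 70 x 214 mm, top 41 mm above the origin, three holes in a row along y. Origin: centre of the underside; z up, y to the larger holes. The deck sits off its place by up to 2 mm each in x and y (all holes alike; it stays so), and is sprung: it sinks level from about 1.6 N, 1.5 N more per mm, to a hard stop at 6 mm.
- hole1 (a point): Nominal mouth centre, at the deck top, of the smallest hole: 25 mm diameter, 16 mm deep, one black dot; 68 mm from hole2. The true hole is off by up to 2 mm each way, see gauge. Each hole is 1 mm wider than its skirt, 3 mm narrower than the next. Grip point above this: 37 mm for a stopper standing on the deck, 25 mm for one fully home (flange on the deck).
- hole2 (a point): The same for the middle hole, two black dots, 29 mm diameter.
- hole3 (a point): The same for the largest hole, three black dots, 33 mm diameter, 68 mm from hole2.
- jar: Bystander: jar with red cap, 44 mm across, 67 mm tall, beyond the gauge; origin at the centre of its underside.
- vial: Bystander: sample vial with white cap, 30 mm across, 84 mm tall, beyond the waiting board; origin at the centre of its underside.
Not all that is in view belongs to the job. What is shaped like the stopper_b but purple or turquoise is not meant.

How it is judged:
On the way, in this order (a step that is already met when the one before it is completed fails the run):
1. the stopper, held in the gripper, is tried at the smallest hole: pressed on its mouth with at least 1.5 N within 7 mm of its given point, or let into it (((horizontal distance between stopper_a_grip and hole1 below 0.007 m and z of stopper_a_grip in the frame of hole1 below 0.04 m and contact force between stopper_a and the fingers above 0.3 N and (contact force between stopper_a and gauge above 1.5 N or z of stopper_a_grip in the frame of hole1 below 0.033 m)) or (horizontal distance between stopper_b_grip and hole1 below 0.007 m and z of stopper_b_grip in the frame of hole1 below 0.04 m and contact force between stopper_b and the fingers above 0.3 N and (contact force between stopper_b and gauge above 1.5 N or z of stopper_b_grip in the frame of hole1 below 0.033 m)) or (horizontal distance between stopper_c_grip and hole1 below 0.007 m and z of stopper_c_grip in the frame of hole1 below 0.04 m and contact force between stopper_c and the fingers above 0.3 N and (contact force between stopper_c and gauge above 1.5 N or z of stopper_c_grip in the frame of hole1 below 0.033 m)))), for 0.1 s.
2. a stopper too large for the smallest hole is tried in the same way at the middle hole; the small one is left fully home in the smallest hole (((horizontal distance between stopper_b_grip and hole2 below 0.007 m and z of stopper_b_grip in the frame of hole2 below 0.04 m and contact force between stopper_b and the fingers above 0.3 N and (contact force between stopper_b and gauge above 1.5 N or z of stopper_b_grip in the frame of hole2 below 0.033 m)) or (horizontal distance between stopper_c_grip and hole2 below 0.007 m and z of stopper_c_grip in the frame of hole2 below 0.04 m and contact force between stopper_c and the fingers above 0.3 N and (contact force between stopper_c and gauge above 1.5 N or z of stopper_c_grip in the frame of hole2 below 0.033 m)) or (horizontal distance between stopper_a_grip and hole1 below 0.0045 m and z of stopper_a_grip in the frame of hole1 below 0.027 m and angle between stopper_a_grip's own z axis and vertical below 0.06 rad and contact force between stopper_a and the fingers below 0.05 N))), for 0.1 s.
At the end, for the whole second after the job is handed in: The stopper from the yellow pad is home in its own hole (grip point < 27 mm above the mouth, < 4.5 mm from the given point, tilt < 0.06 rad), released, at rest (< 0.01 m/s); no stopper within 50 mm of the yellow pad's centre; the other two moved < 10 mm ((((horizontal distance between stopper_a_grip and hole1 below 0.0045 m and z of stopper_a_grip in the frame of hole1 below 0.027 m and angle between stopper_a_grip's own z axis and vertical below 0.06 rad and contact force between stopper_a and the fingers below 0.05 N) and linear speed of stopper_a below 0.01 m/s and distance of each of stopper_b_grip, stopper_c_grip from where it was at the start of the episode below 0.01 m) or ((horizontal distance between stopper_b_grip and hole2 below 0.0045 m and z of stopper_b_grip in the frame of hole2 below 0.027 m and angle between stopper_b_grip's own z axis and vertical below 0.06 rad and contact force between stopper_b and the fingers below 0.05 N) and linear speed of stopper_b below 0.01 m/s and distance of each of stopper_a_grip, stopper_c_grip from where it was at the start of the episode below 0.01 m) or ((horizontal distance between stopper_c_grip and hole3 below 0.0045 m and z of stopper_c_grip in the frame of hole3 below 0.027 m and angle between stopper_c_grip's own z axis and vertical below 0.06 rad and contact force between stopper_c and the fingers below 0.05 N) and linear speed of stopper_c below 0.01 m/s and distance of each of stopper_a_grip, stopper_b_grip from where it was at the start of the episode below 0.01 m)) and horizontal distance between each of stopper_a_grip, stopper_b_grip, stopper_c_grip and yellow_pad above 0.05 m); the robot touches nothing.
It fails at once if a stopper goes into a hole larger than the first that takes it ((horizontal distance between stopper_a_grip and hole2 below 0.008 m and z of stopper_a_grip in the frame of hole2 below 0.029 m) or (horizontal distance between stopper_a_grip and hole3 below 0.008 m and z of stopper_a_grip in the frame of hole3 below 0.029 m) or (horizontal distance between stopper_b_grip and hole3 below 0.008 m and z of stopper_b_grip in the frame of hole3 below 0.029 m)).
It fails at once if a stopper is pushed against the gauge with more than 18 N (contact force between any of stopper_a, stopper_b, stopper_c and gauge above 18 N).
It fails at once if the gripper pushes on the gauge itself with more than 18 N (contact force between the fingers and gauge above 18 N).
It fails at once if the jar or the vial is moved by more than 15 mm or tipped (distance of any of jar, vial from where it was at the start of the episode above 0.015 m or angle between any of jar, vial's own z axis and vertical above 0.3 rad).
It fails at once if a second stopper is taken from its place (moved by more than 20 mm) (distance of each of stopper_a_grip, stopper_b_grip from where it was at the start of the episode above 0.02 m or distance of each of stopper_b_grip, stopper_c_grip from where it was at the start of the episode above 0.02 m or distance of each of stopper_a_grip, stopper_c_grip from where it was at the start of the episode above 0.02 m).
It also fails if it takes over 70 s, if anything falls off the work surface, if the arm or the gripper's body presses on something with over 40 N, if the wrist force passes 120 N, or if a joint passes its speed limit or range.

## Working session

There is one attempt and no reset: what is moved stays moved. The work goes in short steps, Python scripts to look and compute and a tool call to move; the robot and the scene stay as the last step left them, time stands still between calls to the robot, and variables do not carry over. Pictures are saved under pics/ and viewed, at most 10 in all, crops included, and the job is handed in when it is done.

Besides the shell and the picture viewer there is one more tool, called in YAML: its name, and indented under it one key for each argument. play_rows: Moves the arm, as the interface text tells. Shift numbers are shares of 0.05 m and turn numbers shares of 8 degrees, none past 1 either way. Its arguments: {"type":"object","properties":{"series":{"type":"array"},"force":{"type":"number"}},"required":["series"]}

```bash
ls; mkdir -p pics
python3 - <<'E'
from station import ctrl, imaging
import cv2,numpy as np
o=ctrl.get_obs(); print(o)
ims=[]
for n in("scene","top"):
    d=imaging.get_image(n); ims.append(d)
    cv2.imwrite(f"pics/{n}0.png",d["color"]); np.savez(f"{n}0.npz",**d); print(n,d["fx"],d["cx"],d["cy"],d["extrinsics"].tolist())
E
```

```text
pics
{'t': 0.0, 'q': array([-1.23100092e+00,  5.33920669e-02,  1.61426149e+00, -2.73843500e-05,
        1.47598936e+00, -1.18966398e-01]), 'dq': array([ 0.00202605, -0.00013743, -0.00087187, -0.00028752, -0.00046024,
        0.00100078]), 'effort': array([-6.62295806e-04, -3.93677294e+01, -3.70177567e+01, -1.57282907e-04,
        7.17664356e-03,  7.53008749e-06]), 'tool_pos': array([ 0.27656496, -0.55974589,  0.20546065]), 'tool_rot': array([-3.05732357e+00, -7.13859985e-01,  3.97173111e-04]), 'contact_force': array([-0.19953448, -0.03195275, -0.28699571]), 'wrist_torque': array([-0.06127645, -0.02996381, -0.0268649 ]), 'grip_force': 0.0, 'opening': 0.08530751088608964}
scene 507.79849803755593 275.7721449455204 203.46727499303145 [[0.5740249639792729, -0.8187870203835494, 0.009118990076956547, -0.36751181278331685], [-0.3029814743804666, -0.22273022249321808, -0.9266031913232115, 0.19585952783714358], [0.7607217407901742, 0.5291304784640087, -0.3759300065831619, 0.9770018906823981], [0.0, 0.0, 0.0, 1.0]]
top 386.28689062072584 278.76023843814204 215.38589814597105 [[0.014792633847025253, -0.999887324938324, 0.0025525304211127266, -0.08894346253585643], [-0.9815121393570868, -0.015007890559672532, -0.1908105959207292, 0.48680406087425515], [0.19082740442227566, 0.00031725168518764686, -0.9816235536461141, 1.1331784513860301], [0.0, 0.0, 0.0, 1.0]]
```

```bash
ls -la .
```

```text
total 1396
drwxr-xr-x  3 agent agent   4096 Dec  1 08:03 .
drwxr-xr-x 23 root  root    4096 Dec  1 08:03 ..
drwxr-xr-x  2 agent agent   4096 Dec  1 08:03 pics
-rw-r--r--  1 agent agent 707220 Dec  1 08:03 scene0.npz
-rw-r--r--  1 agent agent 707220 Dec  1 08:03 top0.npz
```

View pics/scene0.png

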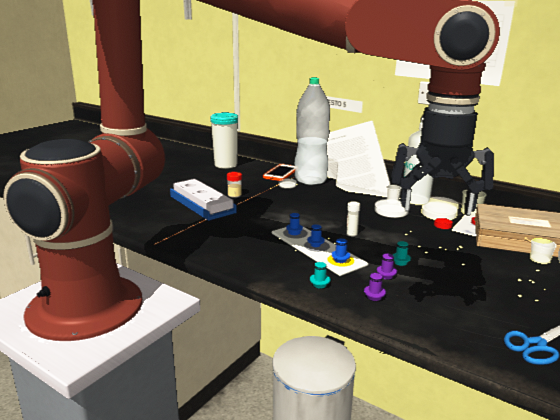

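View pics/top0.png

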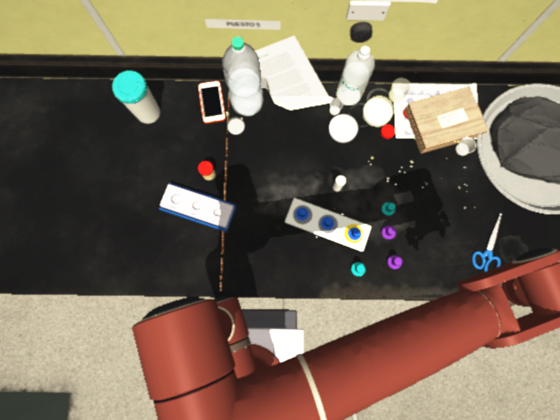

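The scene view shows the gauge at about (203,197), the board at (320,250), and a blue stopper on the yellow pad at (340,250). The top view shows the gauge at (197,206) and the yellow-pad stopper at (355,234). Next I'll get coarse positions.

```bash
cat > h.py <<'E'
import numpy as np,cv2
from scipy.spatial.transform import Rotation as R
def ray(d,uv,z,T=None):
    """pixel -> world point on plane z. T: camera->world"""
    if T is None: T=np.linalg.inv(d["extrinsics"])
    k=np.array([(uv[0]-d["cx"])/d["fx"],(uv[1]-d["cy"])/d["fy"],1.])
    v=T[:3,:3]@k; o=T[:3,3]; return o+v*(z-o[2])/v[2]
def proj(d,p,T=None):
    E=d["extrinsics"] if T is None else np.linalg.inv(T)
    c=E[:3,:3]@np.array(p)+E[:3,3]; return c[0]/c[2]*d["fx"]+d["cx"],c[1]/c[2]*d["fy"]+d["cy"]
def wT(o,d):
    T=np.eye(4);T[:3,:3]=R.from_rotvec(o["tool_rot"]).as_matrix();T[:3,3]=o["tool_pos"]; return T@d["hand_eye"]
def blobs(img,lo,hi,amin=20):
    h=cv2.cvtColor(img,cv2.COLOR_BGR2HSV); m=cv2.inRange(h,lo,hi)
    n,l,s,c=cv2.connectedComponentsWithStats(m)
    return [(c[i].round(1).tolist(),s[i].tolist()) for i in range(1,n) if s[i][4]>=amin]
E
python3 - <<'E'
from h import *
d=dict(np.load("top0.npz"));s=dict(np.load("scene0.npz"))
print("blue",blobs(d["color"],(108,120,50),(125,255,255)))
print("yel",blobs(d["color"],(22,120,120),(33,255,255)))
for n,uv,z in(("pad",(355,234),.008),("gaugeL",(171,198),.041),("gaugeM",(196,205),.041),("gaugeR",(219,212),.041),("jar",(207,168),.067),("vial",(340,181),.084)):
    p=ray(d,uv,z);print(n,p.round(3),np.round(proj(s,p)))
a=cv2.resize(d["color"][175:240,150:245],None,fx=6,fy=6,interpolation=2)
b=cv2.resize(s["color"][170:225,160:245],None,fx=6,fy=6,interpolation=2)
h=min(a.shape[0],b.shape[0]); w=max(a.shape[1],b.shape[1])
a=cv2.copyMakeBorder(a,0,0,0,w-a.shape[1],0)[:300];b=cv2.copyMakeBorder(b,0,0,0,w-b.shape[1],0)[:300]
cv2.imwrite("pics/g.png",np.vstack([a,b]))
E
```

```text
blue [([210.3, 195.9], [198, 192, 25, 9, 36]), ([230.2, 219.9], [224, 207, 12, 25, 34]), ([301.7, 213.4], [295, 208, 14, 12, 129]), ([187.5, 219.0], [175, 215, 26, 9, 26]), ([327.0, 222.7], [321, 217, 13, 13, 135]), ([354.3, 232.2], [349, 228, 11, 11, 72])]
yel [([351.8, 231.9], [345, 224, 18, 19, 109])]
pad [ 0.44  -0.321  0.008] [342. 260.]
gaugeL [0.539 0.253 0.041] [186. 183.]
gaugeM [0.518 0.174 0.041] [201. 190.]
gaugeR [0.497 0.102 0.041] [215. 198.]
jar [0.629 0.141 0.067] [235. 174.]
vial [ 0.589 -0.264  0.084] [352. 203.]
```

View pics/g.png

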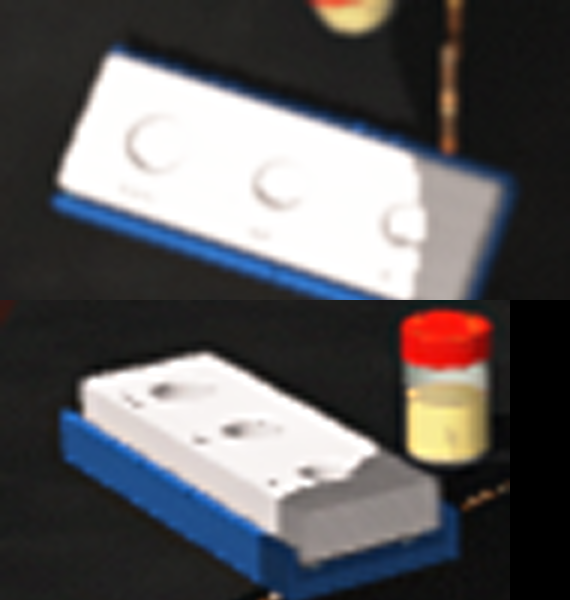

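The crop shows three holes with dot groups: three dots on the left (+y) and one dot on the right (top image pixel ~(217,212)). Hole1 is therefore the one nearest the board.

Run:
```python
from h import *
from station import ctrl,imaging
d=dict(np.load("top0.npz"))
P=[ray(d,u,.053)for u in((301.7,213.4),(327,222.7),(355,234))]
for p in P:print(p.round(3))
o=ctrl.get_obs();Rm=R.from_rotvec(o["tool_rot"]).as_matrix();print(Rm.round(3))
b=P[0]-P[2];print("board dir deg",np.degrees(np.arctan2(b[1],b[0])),np.linalg.norm(b),"tooly deg",np.degrees(np.arctan2(Rm[1,1],Rm[0,1])))
print("tool delta",(Rm.T@(P[2]-o["tool_pos"])).round(3))
w=imaging.get_image("wrist");print(w["hand_eye"].round(3).tolist(),w["fx"])
```

```text
[ 0.494 -0.151  0.053]
[ 0.467 -0.228  0.053]
[ 0.433 -0.312  0.053]
[[ 0.897  0.443 -0.001]
 [ 0.443 -0.897  0.002]
 [ 0.    -0.002 -1.   ]]
board dir deg 69.27795154433963 0.17192082742200387 tooly deg -63.71219297474618
tool delta [ 0.25  -0.152  0.153]
[[0.001, -0.962, -0.272, 0.07], [1.0, 0.0, 0.001, 0.0], [-0.001, -0.272, 0.962, -0.167], [0.0, 0.0, 0.0, 1.0]] 372.80007084475557
```

play_rows:
  series:
    - [1,[0.83,-0.5,0.15],[0,0,0]]
    - [1,[0.83,-0.5,0.15],[0,0,0]]
    - [1,[0.83,-0.5,0.15],[0,0,0]]
    - [1,[0.83,-0.5,0.15],[0,0,0]]
    - [1,[0.83,-0.5,0.15],[0,0,0]]
    - [1,[0.83,-0.5,0.15],[0,0,0]]
    - [1,[0,0,0],[0,0,-0.9]]
    - [1,[0,0,0],[0,0,-0.9]]

```text
t: 1.15
tool_pos: [0.4338, -0.3145, 0.1612]
tool_rot: [-2.942, -1.101, 0.001]
contact_force: [0.0, 0.4, -0.5]
opening: 0.0854
grip_force: 0.0
```

play_rows:
  series:
    - [1,[0,0,0],[0,0,-0.9]]
    - [1,[0,0,0],[0,0,-0.9]]
    - [1,[0,0,0],[0,0,-0.9]]
    - [1,[0,0,0],[0,0,-0.83]]
    - [1,[0,0,0],[0,0,0]]
    - [1,[0,0,0],[0,0,0]]

```text
t: 1.9
tool_pos: [0.4335, -0.3155, 0.1615]
tool_rot: [-2.591, -1.775, 0.0]
contact_force: [0.0, -0.4, 0.1]
opening: 0.0852
grip_force: 0.0
```

```bash
cat >> h.py <<'E'
def snap(name):
    from station import ctrl,imaging
    o=ctrl.get_obs();d=imaging.get_image("wrist");cv2.imwrite(f"pics/{name}.png",d["color"])
    T=wT(o,d);np.savez(name+".npz",T=T,rot=o["tool_rot"],pos=o["tool_pos"],**d);return o,d,T
E
python3 - <<'E'
from h import *
o,d,T=snap("w1");print(o["tool_pos"],R.from_rotvec(o["tool_rot"]).as_matrix().round(3),o["contact_force"])
print(proj(d,[.433,-.312,.058],T))
print("blue",blobs(d["color"],(108,120,50),(125,255,255),150))
print("yel",blobs(d["color"],(22,120,120),(33,255,255),100))
E
```

```text
[ 0.43348868 -0.31549244  0.16151071] [[ 0.361  0.933 -0.   ]
 [ 0.933 -0.361  0.   ]
 [ 0.    -0.    -1.   ]] [ 0.00177003 -0.35494781  0.0905714 ]
(np.float64(275.40583059234535), np.float64(198.55880077351705))
blue [([285.5, 75.0], [259, 47, 54, 57, 2344]), ([279.7, 188.9], [262, 166, 42, 48, 1106])]
yel [([289.3, 175.4], [254, 150, 69, 68, 1610])]
```

View pics/w1.png

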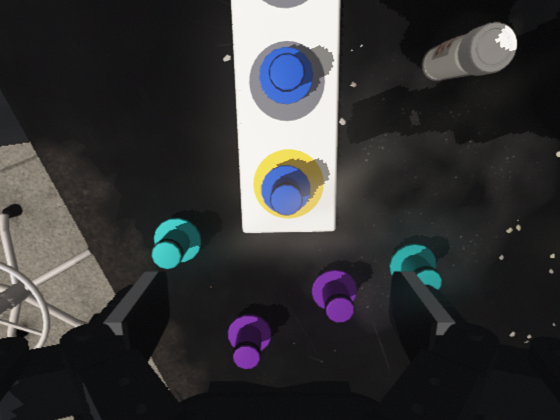

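The wrist view shows the target stopper's knob top at about (286,199) on the yellow pad (289,183). The fingers straddle it left and right, and the neighbours are clear.

Run:
```python
from h import *
d=dict(np.load("w1.npz"));T=d["T"];im=d["color"]
h=cv2.cvtColor(im,cv2.COLOR_BGR2HSV)
c=im[160:225,250:330];g=cv2.resize(c,None,fx=4,fy=4,interpolation=2)
ci=cv2.HoughCircles(cv2.cvtColor(g,cv2.COLOR_BGR2GRAY),cv2.HOUGH_GRADIENT,1,20,param1=80,param2=18,minRadius=44,maxRadius=75)
R0=d["rot"];Rm=R.from_rotvec(R0).as_matrix()
if ci is not None:
  for x,y,r in ci[0][:5]:
    uv=(250+x/4,160+y/4);p=ray(d,uv,.058,T);print(np.round(uv,1),r/4,p.round(4),(Rm.T@(p-d["pos"])).round(4))
m=(cv2.inRange(h,(105,80,60),(125,255,255)))[160:225,250:330]
print(np.array2string(h[165:225:4,262:312:4,2],max_line_width=200)); print(np.array2string(h[165:225:4,262:312:4,0],max_line_width=200))
dd=np.linalg.norm(ray(d,(286,199),.058,T)-T[:3,3]);print("exp r",372.8*.012/dd)
```

```text
[285.9 199.6] 14.525 [ 0.44   -0.3156  0.058 ] [0.0022 0.0061 0.1035]
[[242 242 242 243 127  98  96  95 134 136 134 134 134]
 [242 242 242 204 212 210 210 208 211 129 135 135 134]
 [242 242 214 211 211 211 199 115 106 107 104 137 135]
 [243 216 212 212 213  85  87  96 109 108 109  99 137]
 [203 214 212 206  90  83  80  83  83 110 110 111 140]
 [213 212 212 104  64 138 152 135  70  96 113 115 120]
 [219 211 212  86 213 209 205 203 200  94 117 118 125]
 [219 211 183 216 211 207 205 202 201 193 112 122 133]
 [200 211 135 214 210 206 203 201 198 195 142 198 148]
 [241 212 143 213 210 206 203 198 197 194 140 173 231]
 [240 221 191 213 207 204 200 196 193 192 180 232 231]
 [245 239 229 176 206 202 199 195 195 132 233 230 230]
 [244 244 238 237 183 194 194 187 177 232 232 234 237]
 [243 243 242 241 239 235 234 233 233 238 239 239 239]
 [243 241 241 240 240 240 240 239 240 240 240 240 241]]
[[ 26  26  26  26  22 116 115 165  23  23  23  23  23]
 [ 26  26  25 111 111 111 111 111 111 114  23  23  22]
 [ 27  25 111 111 111 111 112 113 114 114 114  23  23]
 [ 27 111 111 111 111 115 115 115 114 114 114 114  22]
 [ 21 111 111 111 115 116 116 117 116 115 114 115  22]
 [112 111 111 116  10 113 113 114  11 116 114 116  19]
 [111 111 111 120 112 112 112 112 112 120 117 117  18]
 [111 111 112 111 111 112 112 113 113 113 120 119  20]
 [ 13 111 114 112 112 112 112 113 113 114 117 114  21]
 [ 26 111 113 111 112 113 113 113 114 114 117 114  24]
 [ 26  23 112 111 112 112 113 113 114 114 114  24  24]
 [ 15  26  23 113 112 113 113 114 114 116  24  24  24]
 [ 20  18  26  25  22 113 113 114  22  24  24  25  20]
 [ 20  20  17  18  23  25  25  25  24  23  18  21  20]
 [ 17  20  17  20  17  17  17  21  17  21  20  21  17]]
exp r 16.035808547747216
```

play_rows:
  series:
    - [0.8,[0.04,0.12,0],[0,0,0]]
    - [0.8,[0,0,0.6],[0,0,0]]
    - [0.8,[0,0,0.6],[0,0,0]]
    - [0.8,[0,0,0.6],[0,0,0]]
    - [0.8,[0,0,0.6],[0,0,0]]
    - [0.8,[0,0,0.25],[0,0,0]]
    - [0.8,[0,0,0],[0,0,0]]
    - [0.8,[0,0,0],[0,0,0]]
  force: 35

```text
t: 2.95
tool_pos: [0.4409, -0.3167, 0.0307]
tool_rot: [2.588, 1.776, 0.001]
contact_force: [-0.2, -0.4, 0.5]
opening: 0.068
grip_force: 0.0
```

play_rows:
  series:
    - [0,[0,0,0],[0,0,0]]
    - [0,[0,0,0],[0,0,0]]
    - [0,[0,0,0],[0,0,0]]
    - [0,[0,0,0],[0,0,0]]
    - [0,[0,0,0],[0,0,0]]
    - [0,[0,0,0],[0,0,0]]
    - [0,[0,0,0],[0,0,0]]
    - [0,[0,0,0],[0,0,0]]

```text
t: 3.95
tool_pos: [0.4402, -0.3163, 0.03]
tool_rot: [2.589, 1.777, -0.0]
contact_force: [-0.6, 0.9, 4.9]
opening: 0.0208
grip_force: 34.3
```

Opening is 20.8 mm where I expected 24 mm, so I'll look before lifting.

Run:
```python
from h import *
o,d,T=snap("w2")
cv2.imwrite("pics/w2c.png",cv2.resize(d["color"][150:400,150:430],None,fx=2,fy=2))
print(proj(d,o["tool_pos"],T))
```

```text
(np.float64(277.2352549772643), np.float64(256.2136420032697))
```

View pics/w2c.png

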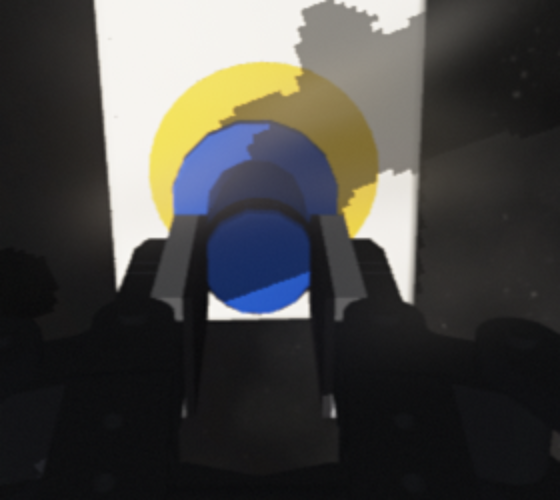

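The knob, centred at crop (258,260) = full (279,280), sits between the pads. I'll work out its offset along tool x.

Run:
```python
from h import *
d=dict(np.load("w2.npz"));T=d["T"];Rm=R.from_rotvec(d["rot"]).as_matrix()
for uv in((279,280),(279,254),(279,307)):
  p=ray(d,uv,.058,T);print(p.round(4),(Rm.T@(p-d["pos"])).round(4))
```

```text
[ 0.4414 -0.3154  0.058 ] [ 0.0012  0.0008 -0.028 ]
[ 0.4455 -0.3047  0.058 ] [ 0.0127  0.0008 -0.028 ]
[ 0.437 -0.327  0.058] [-0.0112  0.0008 -0.028 ]
```

Centred within about 1 mm. Lift, then travel to just short of hole1.

play_rows:
  series:
    - [0,[0,0,-0.3],[0,0,0]]
    - [0,[0,0,-0.6],[0,0,0]]
    - [0,[0,0,-0.9],[0,0,0]]
    - [0,[0,0,-0.8],[0,0,0]]
    - [0,[0.5,-0.14,0],[0,0,0]]
    - [0,[1,-0.28,0],[0,0,0]]
    - [0,[1,-0.28,0],[0,0,0]]
    - [0,[1,-0.28,0],[0,0,0]]

```text
t: 5.0
tool_pos: [0.457, -0.1334, 0.1596]
tool_rot: [2.59, 1.777, 0.001]
contact_force: [0.1, 0.4, 0.4]
opening: 0.0209
grip_force: 34.3
```

play_rows:
  series:
    - [0,[1,-0.28,0],[0,0,0]]
    - [0,[1,-0.28,0],[0,0,0]]
    - [0,[1,-0.28,0],[0,0,0]]
    - [0,[0.5,-0.14,0],[0,0,0]]
    - [0,[0,0,0],[0,0,0]]
    - [0,[0,0,0],[0,0,0]]

```text
t: 5.75
tool_pos: [0.4742, 0.0454, 0.1593]
tool_rot: [2.59, 1.777, -0.0]
contact_force: [-0.3, -0.0, -0.5]
opening: 0.0211
grip_force: 34.3
```

Run:
```python
from h import *
o,d,T=snap("w3");print(o["tool_pos"],o["contact_force"],o["wrist_torque"])
print(proj(d,[.497,.102,.041],T))
```

```text
[0.47424319 0.0454066  0.15933213] [-0.32611579 -0.04208543 -0.47114494] [-0.02609448 -0.04706267  0.01345015]
(np.float64(278.7995189822346), np.float64(118.01264622044332))
```

View pics/w3.png

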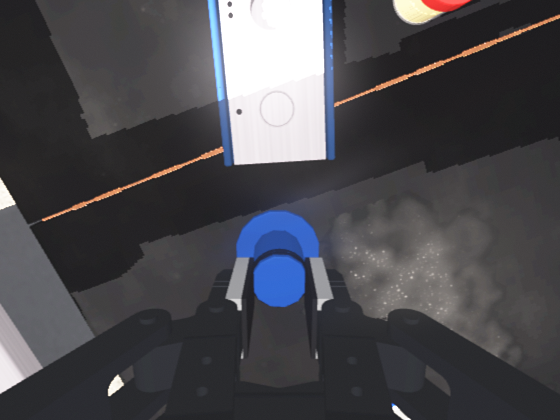

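Hole1 (one dot) shows at (277,108), hole2 partly at (268,10), and the stopper is held at (279,280). I'll fit the hole circle and the stopper's offset.

Run:
```python
from h import *
d=dict(np.load("w3.npz"));T=d["T"];Rm=R.from_rotvec(d["rot"]).as_matrix()
def hough(x0,y0,x1,y1,rmin,rmax,z,p2=15):
  g=cv2.resize(cv2.cvtColor(d["color"][y0:y1,x0:x1],cv2.COLOR_BGR2GRAY),None,fx=4,fy=4,interpolation=2)
  ci=cv2.HoughCircles(g,cv2.HOUGH_GRADIENT,1,20,param1=50,param2=p2,minRadius=int(4*rmin),maxRadius=int(4*rmax))
  for x,y,r in ([] if ci is None else ci[0][:3]):
    uv=(x0+x/4,y0+y/4);p=ray(d,uv,z,T);D=np.linalg.norm(p-T[:3,3]);print(np.round(uv,1),"diam mm",(2000*r/4*D/d["fx"]).round(1),p.round(4),(Rm.T@(p-d["pos"])).round(4))
hough(250,80,310,140,13,22,.041)
zt=d["pos"][2]+.028
hough(240,240,320,320,20,35,zt)
# deck edges for yaw: blue strips
h=cv2.cvtColor(d["color"],cv2.COLOR_BGR2HSV);m=cv2.inRange(h,(100,120,60),(125,255,255));m[165:]=0
for lo,hi in((200,270),(270,350)):
  P=[]
  for v in range(20,150,5):
    u=np.where(m[v,lo:hi])[0]
    if len(u):P.append(ray(d,(lo+(u.max() if lo==200 else u.min()),v),.026,T)[:2])
  P=np.array(P);vx=cv2.fitLine(P.astype(np.float32),cv2.DIST_HUBER,0,1e-4,1e-4).ravel();print("edge",vx.round(4),np.degrees(np.arctan2(vx[1],vx[0])))
```

```text
[277.9 108.9] diam mm 25.8 [0.4987 0.1084 0.041 ] [0.0676 0.0002 0.1183]
[272.4 108.1] diam mm 30.8 [0.4951 0.1103 0.041 ] [ 0.0681 -0.0039  0.1183]
[276.6 113.9] diam mm 20.1 [0.4966 0.1054 0.041 ] [ 0.064  -0.0008  0.1183]
[279.4 277.6] diam mm 24.3 [0.476  0.0472 0.1873] [ 0.0023  0.001  -0.028 ]
[279.1 283.4] diam mm 28.9 [0.4749 0.0448 0.1873] [-0.0003  0.0009 -0.028 ]
[273.9 281.6] diam mm 25.6 [0.4732 0.0464 0.1873] [ 0.0005 -0.0013 -0.028 ]
edge [0.2891 0.9573 0.4611 0.1264] 73.19838
edge [0.3144 0.9493 0.5385 0.1063] 71.67822
```

play_rows:
  series:
    - [0,[0.5,-0.02,0],[0,0,0]]
    - [0,[0.5,0,0],[0,0,0]]
    - [0,[0.31,0,0.3],[0,0,0]]
    - [0,[0,0,0.6],[0,0,0]]
    - [0,[0,0,0.6],[0,0,0]]
    - [0,[0,0,0.3],[0,0,0]]
    - [0,[0,0,0],[0,0,0]]
    - [0,[0,0,0],[0,0,0]]

```text
t: 6.8
tool_pos: [0.4979, 0.1073, 0.0703]
tool_rot: [2.59, 1.777, 0.002]
contact_force: [-0.2, 0.4, -1.1]
opening: 0.0212
grip_force: 34.3
```

play_rows:
  series:
    - [0,[0,0,0.04],[0,0,0]]
    - [0,[0,0,0],[0,0,0]]

```text
t: 7.05
tool_pos: [0.4974, 0.1075, 0.0679]
tool_rot: [2.59, 1.777, 0.002]
contact_force: [0.3, -0.6, -0.8]
opening: 0.021
grip_force: 34.3
```

play_rows:
  series:
    - [0,[0,0,0.02],[0,0,0]]
    - [0,[0,0,0],[0,0,0]]

```text
t: 7.3
tool_pos: [0.4969, 0.1075, 0.0663]
tool_rot: [2.59, 1.778, 0.0]
contact_force: [0.5, -0.6, -0.3]
opening: 0.0209
grip_force: 34.3
```

play_rows:
  series:
    - [0,[0,0,0.02],[0,0,0]]
    - [0,[0,0,0.02],[0,0,0]]
    - [0,[0,0,0.02],[0,0,0]]
    - [0,[0,0,0],[0,0,0]]

```text
t: 7.8
tool_pos: [0.4969, 0.1074, 0.0631]
tool_rot: [-2.59, -1.778, 0.0]
contact_force: [0.5, -0.2, -0.5]
opening: 0.0206
grip_force: 34.4
```

play_rows:
  series:
    - [0,[0,0,0.02],[0,0,0]]
    - [0,[0,0,0],[0,0,0]]

```text
t: 8.05
tool_pos: [0.4971, 0.1075, 0.0625]
tool_rot: [-2.59, -1.778, -0.001]
contact_force: [0.1, 0.8, 1.3]
opening: 0.0211
grip_force: 34.6
```

play_rows:
  series:
    - [0,[0,0,0.02],[0,0,0]]
    - [0,[0,0,0],[0,0,0]]

```text
t: 8.3
tool_pos: [0.4971, 0.1076, 0.0615]
tool_rot: [2.59, 1.778, 0.001]
contact_force: [-1.1, 0.2, 2.9]
opening: 0.0208
grip_force: 34.8
```

play_rows:
  series:
    - [0,[0,0,0.02],[0,0,0]]
    - [0,[0,0,0],[0,0,0]]

```text
t: 8.55
tool_pos: [0.4972, 0.1075, 0.0605]
tool_rot: [2.59, 1.778, 0.001]
contact_force: [-1.5, 1.3, 3.9]
opening: 0.0206
grip_force: 34.9
```

play_rows:
  series:
    - [0,[0,-0.02,0],[0,0,0]]
    - [0,[0,0,0],[0,0,0]]

```text
t: 8.8
tool_pos: [0.4967, 0.1077, 0.0607]
tool_rot: [2.589, 1.777, 0.002]
contact_force: [1.6, 0.1, 3.9]
opening: 0.021
grip_force: 34.9
```

play_rows:
  series:
    - [0,[0.02,0,0],[0,0,0]]
    - [0,[0,0,0],[0,0,0]]

```text
t: 9.05
tool_pos: [0.4968, 0.1086, 0.0604]
tool_rot: [2.589, 1.777, 0.001]
contact_force: [2.1, 0.7, 3.5]
opening: 0.0211
grip_force: 34.9
```

play_rows:
  series:
    - [0,[0,0.02,0],[0,0,0]]
    - [0,[0,0,0],[0,0,0]]

```text
t: 9.3
tool_pos: [0.4971, 0.1084, 0.0601]
tool_rot: [-2.59, -1.777, 0.001]
contact_force: [-0.4, 1.0, 4.3]
opening: 0.0214
grip_force: 35.0
```

play_rows:
  series:
    - [0,[0,0.02,0],[0,0,0]]
    - [0,[0,0,0],[0,0,0]]

```text
t: 9.55
tool_pos: [0.4976, 0.1082, 0.0599]
tool_rot: [-2.589, -1.777, 0.002]
contact_force: [-1.7, 0.8, 3.9]
opening: 0.0205
grip_force: 35.0
```

play_rows:
  series:
    - [0,[-0.02,0,0],[0,0,0]]
    - [0,[0,0,0],[0,0,0]]

```text
t: 9.8
tool_pos: [0.4975, 0.1072, 0.0601]
tool_rot: [-2.59, -1.777, 0.001]
contact_force: [-2.1, 1.2, 4.2]
opening: 0.0206
grip_force: 35.0
```

play_rows:
  series:
    - [0,[-0.02,0,0],[0,0,0]]
    - [0,[0,0,0],[0,0,0]]

```text
t: 10.05
tool_pos: [0.4973, 0.1062, 0.0601]
tool_rot: [-2.59, -1.777, 0.0]
contact_force: [-2.6, 1.7, 5.5]
opening: 0.0209
grip_force: 35.0
```

play_rows:
  series:
    - [0,[0,-0.02,0],[0,0,0]]
    - [0,[0,0,0],[0,0,0]]

```text
t: 10.3
tool_pos: [0.497, 0.1064, 0.0604]
tool_rot: [2.589, 1.777, 0.001]
contact_force: [-1.1, 1.7, 4.3]
opening: 0.0208
grip_force: 34.9
```

play_rows:
  series:
    - [0,[0,-0.02,0],[0,0,0]]
    - [0,[0,0,0],[0,0,0]]

```text
t: 10.55
tool_pos: [0.4963, 0.1067, 0.0606]
tool_rot: [2.589, 1.777, 0.002]
contact_force: [1.3, 1.5, 3.4]
opening: 0.0208
grip_force: 34.9
```

play_rows:
  series:
    - [0,[-0.02,0,0],[0,0,0]]
    - [0,[0,-0.02,0],[0,0,0]]
    - [0,[0,-0.01,0],[0,0,0]]
    - [0,[0,0,0],[0,0,0]]

```text
t: 11.05
tool_pos: [0.4944, 0.1064, 0.0605]
tool_rot: [2.589, 1.777, 0.001]
contact_force: [4.4, 0.1, 4.5]
opening: 0.0205
grip_force: 35.0
```

play_rows:
  series:
    - [0,[0.02,0,0],[0,0,0]]
    - [0,[0,0,0],[0,0,0]]
    - [0,[0.02,0,0],[0,0,0]]
    - [0,[0,0,0],[0,0,0]]

```text
t: 11.55
tool_pos: [0.4945, 0.1082, 0.0601]
tool_rot: [2.59, 1.778, -0.001]
contact_force: [1.8, -0.8, 4.4]
opening: 0.021
grip_force: 35.1
```

play_rows:
  series:
    - [0,[0.02,0,0],[0,0,0]]
    - [0,[0,0,0],[0,0,0]]
    - [0,[0.02,0,0],[0,0,0]]
    - [0,[0,0,0],[0,0,0]]

```text
t: 12.05
tool_pos: [0.4952, 0.1101, 0.0602]
tool_rot: [2.59, 1.778, -0.001]
contact_force: [1.8, -2.9, 3.9]
opening: 0.021
grip_force: 35.0
```

play_rows:
  series:
    - [0,[0,0.02,0],[0,0,0]]
    - [0,[0,0,0],[0,0,0]]
    - [0,[0,0.02,0],[0,0,0]]
    - [0,[0,0,0],[0,0,0]]

```text
t: 12.55
tool_pos: [0.4964, 0.1096, 0.0597]
tool_rot: [-2.589, -1.777, 0.002]
contact_force: [-1.4, 0.0, 4.2]
opening: 0.021
grip_force: 34.9
```

play_rows:
  series:
    - [0,[0,0.02,0],[0,0,0]]
    - [0,[0,0,0],[0,0,0]]
    - [0,[0,0.03,0],[0,0,0]]
    - [0,[0,0,0],[0,0,0]]

```text
t: 13.05
tool_pos: [0.4986, 0.109, 0.0597]
tool_rot: [-2.589, -1.776, 0.002]
contact_force: [-5.3, 2.0, 4.7]
opening: 0.0207
grip_force: 34.8
```

play_rows:
  series:
    - [0,[-0.02,0,0],[0,0,0]]
    - [0,[0,0,0],[0,0,0]]
    - [0,[-0.02,0,0],[0,0,0]]
    - [0,[0,0,0],[0,0,0]]

```text
t: 13.55
tool_pos: [0.498, 0.1074, 0.0598]
tool_rot: [-2.588, -1.776, 0.001]
contact_force: [-4.4, 3.0, 4.4]
opening: 0.0206
grip_force: 34.8
```

play_rows:
  series:
    - [0,[-0.02,0,0],[0,0,0]]
    - [0,[0,0,0],[0,0,0]]
    - [0,[-0.02,0,0],[0,0,0]]
    - [0,[0,0,0],[0,0,0]]

```text
t: 14.05
tool_pos: [0.4982, 0.1052, 0.0603]
tool_rot: [-2.59, -1.778, -0.001]
contact_force: [-3.3, 2.6, 3.8]
opening: 0.0211
grip_force: 34.9
```

play_rows:
  series:
    - [0,[0,-0.02,0],[0,0,0]]
    - [0,[0,0,0],[0,0,0]]
    - [0,[0,-0.02,0],[0,0,0]]
    - [0,[0,0,0],[0,0,0]]

```text
t: 14.55
tool_pos: [0.4971, 0.1054, 0.0606]
tool_rot: [2.589, 1.777, 0.003]
contact_force: [0.2, 1.2, 3.7]
opening: 0.0208
grip_force: 35.0
```

No drop anywhere over ±2.5 mm, with a steady 4 N. I'll lift, look at hole2, and check the skirt from the scene camera before trying it.

play_rows:
  series:
    - [0,[0,0,-0.4],[0,0,0]]
    - [0,[0,0,-0.8],[0,0,0]]
    - [0,[0,0,-0.8],[0,0,0]]
    - [0,[0,0,0],[0,0,0]]
    - [0,[0,0,0],[0,0,0]]
    - [0,[0,0,0],[0,0,0]]

```text
t: 15.3
tool_pos: [0.4949, 0.1053, 0.1578]
tool_rot: [-2.589, -1.777, 0.005]
contact_force: [0.1, 0.5, -0.5]
opening: 0.0213
grip_force: 34.4
```

Run:
```python
from h import *
from station import imaging
o,d,T=snap("w4");print(o["tool_pos"],o["contact_force"])
s=imaging.get_image("scene");np.savez("s4.npz",**s)
p=o["tool_pos"].copy();u,v=proj(s,p-[0,0,.01]);print(u,v)
u,v=int(u),int(v)
a=cv2.resize(s["color"][v-25:v+25,u-30:u+30],(480,400),interpolation=cv2.INTER_CUBIC)
b=d["color"][0:300,140:420]
b=cv2.resize(b,(320,343));b=cv2.copyMakeBorder(b,0,57,0,0,0)
cv2.imwrite("pics/v4.png",np.hstack([a,b]))
```

```text
[0.49487369 0.10533369 0.15780212] [ 0.08135535  0.46661838 -0.49625904]
212.62159017572247 160.5167443151542
```

View pics/v4.png

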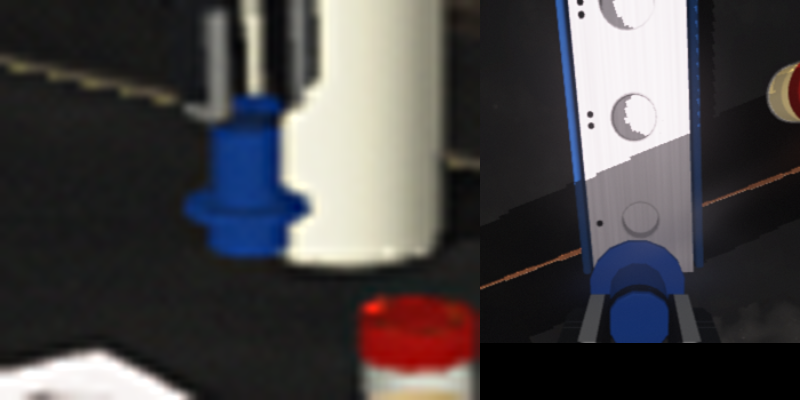

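In the scene crop the held stopper has a skirt slightly wider than the knob. The wrist crop shows hole1 (640,217), hole2 (633,117) and hole3 at the top. I'll measure these.

Run:
```python
from h import *
s=dict(np.load("s4.npz"))
c=s["color"][135:185,182:242].astype(float)
# blue-ness relative to background, subpixel width = sum of (B-R) / plateau
bl=np.clip(c[:,:,0]-c[:,:,2],0,None)
for v in range(12,34): print(v,bl[v,18:42].astype(int).tolist())
d=dict(np.load("w4.npz"));T=d["T"];Rm=R.from_rotvec(d["rot"]).as_matrix()
def hough(x0,y0,x1,y1,rmin,rmax,z,p2=15):
  g=cv2.resize(cv2.cvtColor(d["color"][y0:y1,x0:x1],cv2.COLOR_BGR2GRAY),None,fx=4,fy=4,interpolation=2)
  ci=cv2.HoughCircles(g,cv2.HOUGH_GRADIENT,1,20,param1=50,param2=p2,minRadius=int(4*rmin),maxRadius=int(4*rmax))
  for x,y,r in ([] if ci is None else ci[0][:3]):
    uv=(x0+x/4,y0+y/4);p=ray(d,uv,z,T);D=np.linalg.norm(p-T[:3,3]);print(np.round(uv,1),"diam mm",(2000*r/4*D/d["fx"]).round(1),p.round(4),(Rm.T@(p-d["pos"])).round(4))
hough(255,165,305,212,13,20,.041); hough(245,70,305,135,15,25,.041)
hough(240,240,320,320,22,32,d["pos"][2]+.028)
```

```text
12 [0, 0, 0, 0, 0, 2, 2, 1, 0, 0, 0, 61, 91, 73, 80, 90, 65, 17, 0, 0, 0, 0, 0, 0]
13 [1, 0, 0, 0, 0, 0, 0, 0, 0, 0, 0, 54, 88, 92, 96, 103, 99, 24, 0, 0, 0, 0, 0, 0]
14 [0, 1, 0, 0, 0, 0, 0, 0, 0, 0, 0, 35, 52, 51, 50, 50, 33, 0, 0, 0, 0, 0, 0, 0]
15 [0, 0, 0, 0, 0, 0, 0, 0, 14, 14, 33, 50, 52, 52, 48, 53, 15, 0, 0, 0, 0, 0, 0, 0]
16 [0, 0, 1, 0, 1, 0, 0, 1, 51, 98, 95, 86, 84, 83, 84, 102, 71, 0, 0, 0, 0, 0, 0, 0]
17 [0, 0, 0, 0, 0, 0, 0, 0, 50, 101, 114, 114, 115, 114, 113, 113, 73, 0, 0, 0, 0, 0, 0, 0]
18 [0, 2, 1, 0, 1, 2, 0, 0, 51, 97, 110, 114, 117, 115, 113, 110, 71, 0, 0, 0, 0, 0, 0, 0]
19 [0, 1, 0, 0, 1, 0, 0, 0, 49, 98, 114, 114, 113, 113, 109, 109, 70, 0, 0, 0, 0, 0, 0, 0]
20 [0, 0, 0, 0, 0, 0, 0, 0, 50, 99, 111, 114, 114, 113, 110, 109, 70, 0, 0, 0, 0, 0, 0, 0]
21 [0, 1, 1, 3, 1, 0, 0, 0, 50, 101, 111, 115, 115, 112, 110, 108, 69, 0, 0, 0, 0, 0, 0, 0]
22 [0, 1, 1, 0, 0, 0, 0, 0, 49, 96, 112, 114, 114, 112, 109, 107, 68, 0, 0, 0, 0, 0, 0, 0]
23 [0, 0, 0, 0, 0, 0, 7, 33, 58, 97, 111, 114, 113, 113, 108, 103, 89, 39, 0, 0, 0, 0, 0, 0]
24 [1, 2, 0, 0, 0, 37, 77, 87, 87, 102,
[... 479 characters left out ...]
6, 112, 114, 114, 115, 110, 108, 108, 69, 0, 0, 0, 0, 0, 0]
30 [0, 0, 0, 0, 0, 0, 0, 9, 82, 109, 114, 119, 119, 115, 114, 110, 103, 61, 0, 0, 0, 0, 0, 0]
31 [0, 0, 0, 0, 0, 0, 0, 0, 22, 69, 101, 115, 116, 115, 112, 107, 76, 22, 0, 0, 0, 0, 0, 0]
32 [2, 0, 2, 0, 0, 0, 0, 0, 0, 0, 6, 20, 23, 22, 21, 12, 5, 0, 0, 0, 0, 0, 0, 0]
33 [0, 0, 0, 0, 0, 0, 0, 0, 0, 0, 0, 0, 0, 0, 0, 0, 0, 0, 0, 0, 0, 0, 0, 0]
[280.4 188.4] diam mm 23.3 [0.4992 0.1119 0.041 ] [0.0079 0.0021 0.1168]
[275.1 102.4] diam mm 31.6 [0.5187 0.1733 0.041 ] [ 0.0722 -0.0018  0.1167]
[280.1 101.6] diam mm 35.3 [0.5223 0.1725 0.041 ] [0.0727 0.0018 0.1167]
[275.6 107.4] diam mm 23.8 [0.5177 0.1699 0.041 ] [ 0.0687 -0.0015  0.1167]
```

Measured widths are 8.1 px for the knob and 9.5 px for the skirt, so the skirt is about 28 mm and this is the middle stopper, as the refusal by hole1 suggested. Hole2 lies 70 mm along tool x and −2.8 mm along tool y; its distance from hole1 is 67.9 mm, as it should be.

play_rows:
  series:
    - [0,[0.5,-0.06,0],[0,0,0]]
    - [0,[0.5,0,0],[0,0,0]]
    - [0,[0.4,0,0],[0,0,0]]
    - [0,[0,0,0.6],[0,0,0]]
    - [0,[0,0,0.6],[0,0,0]]
    - [0,[0,0,0.5],[0,0,0]]
    - [0,[0,0,0.1],[0,0,0]]
    - [0,[0,0,0],[0,0,0]]

```text
t: 16.4
tool_pos: [0.5187, 0.172, 0.0703]
tool_rot: [-2.59, -1.778, 0.0]
contact_force: [-0.2, -0.6, -0.3]
opening: 0.0212
grip_force: 34.4
```

play_rows:
  series:
    - [0,[0,0,0.02],[0,0,0]]
    - [0,[0,0,0.02],[0,0,0]]
    - [0,[0,0,0.02],[0,0,0]]
    - [0,[0,0,0],[0,0,0]]

```text
t: 16.9
tool_pos: [0.5186, 0.1719, 0.0673]
tool_rot: [2.59, 1.778, 0.0]
contact_force: [-0.3, 0.6, -0.4]
opening: 0.0208
grip_force: 34.4
```

play_rows:
  series:
    - [0,[0,0,0.02],[0,0,0]]
    - [0,[0,0,0.02],[0,0,0]]
    - [0,[0,0,0],[0,0,0]]

```text
t: 17.27
tool_pos: [0.5184, 0.1719, 0.065]
tool_rot: [-2.59, -1.778, 0.001]
contact_force: [-0.2, -0.1, -0.7]
opening: 0.021
grip_force: 34.4
```

play_rows:
  series:
    - [0,[0,0,0.02],[0,0,0]]
    - [0,[0,0,0.02],[0,0,0]]
    - [0,[0,0,0.02],[0,0,0]]
    - [0,[0,0,0],[0,0,0]]

```text
t: 17.77
tool_pos: [0.5186, 0.172, 0.0622]
tool_rot: [-2.59, -1.778, -0.0]
contact_force: [0.3, 0.3, -0.3]
opening: 0.0211
grip_force: 34.5
```

play_rows:
  series:
    - [0,[0,0,0.02],[0,0,0]]
    - [0,[0,0,0],[0,0,0]]

```text
t: 18.02
tool_pos: [0.5188, 0.1721, 0.0615]
tool_rot: [-2.59, -1.778, -0.001]
contact_force: [0.2, -0.3, 2.1]
opening: 0.0209
grip_force: 34.7
```

play_rows:
  series:
    - [0,[0,0,0.03],[0,0,0]]
    - [0,[0,0,0],[0,0,0]]

```text
t: 18.27
tool_pos: [0.5189, 0.1722, 0.0601]
tool_rot: [2.59, 1.778, 0.001]
contact_force: [-1.5, 1.6, 3.1]
opening: 0.0211
grip_force: 34.9
```

play_rows:
  series:
    - [0,[0.02,0,0],[0,0,0]]
    - [0,[0,0,0],[0,0,0]]

```text
t: 18.52
tool_pos: [0.5191, 0.1729, 0.0599]
tool_rot: [2.59, 1.778, 0.0]
contact_force: [-1.1, 0.4, 3.6]
opening: 0.0212
grip_force: 34.9
```

play_rows:
  series:
    - [0,[0,-0.02,0],[0,0,0]]
    - [0,[0,0,0],[0,0,0]]

```text
t: 18.77
tool_pos: [0.5176, 0.173, 0.0591]
tool_rot: [2.59, 1.778, -0.001]
contact_force: [0.2, -0.2, -0.8]
opening: 0.0207
grip_force: 34.4
```

Force vanished: the skirt has found the hole. Lowering in small steps.

play_rows:
  series:
    - [0,[0,0,0.04],[0,0,0]]
    - [0,[0,0,0],[0,0,0]]

```text
t: 19.02
tool_pos: [0.5176, 0.173, 0.0569]
tool_rot: [-2.59, -1.778, 0.002]
contact_force: [1.1, -0.0, -1.3]
opening: 0.0211
grip_force: 34.3
```

play_rows:
  series:
    - [0,[0,0,0.03],[0,0,0]]
    - [0,[0,0,0.03],[0,0,0]]
    - [0,[0,0,0],[0,0,0]]

```text
t: 19.4
tool_pos: [0.5178, 0.1732, 0.0544]
tool_rot: [-2.59, -1.778, 0.001]
contact_force: [0.3, -0.0, 0.1]
opening: 0.0208
grip_force: 34.4
```

play_rows:
  series:
    - [0,[0,0,0.03],[0,0,0]]
    - [0,[0,0,0],[0,0,0]]

```text
t: 19.65
tool_pos: [0.5179, 0.1732, 0.053]
tool_rot: [-2.59, -1.778, 0.001]
contact_force: [-0.0, -0.9, -0.3]
opening: 0.0207
grip_force: 34.4
```

play_rows:
  series:
    - [0,[0,0,0.03],[0,0,0]]
    - [0,[0,0,0],[0,0,0]]

```text
t: 19.9
tool_pos: [0.5179, 0.1732, 0.0515]
tool_rot: [-2.59, -1.778, 0.0]
contact_force: [-0.7, 0.4, -0.7]
opening: 0.0211
grip_force: 34.4
```

play_rows:
  series:
    - [0,[0,0,0.03],[0,0,0]]
    - [0,[0,0,0],[0,0,0]]

```text
t: 20.15
tool_pos: [0.5181, 0.1733, 0.0505]
tool_rot: [-2.59, -1.778, -0.0]
contact_force: [-1.8, 0.5, 2.4]
opening: 0.0207
grip_force: 34.8
```

Flange has met the deck with 2.4 N. Release, then retreat upward.

play_rows:
  series:
    - [0.5,[0,0,0],[0,0,0]]
    - [0.7,[0,0,0],[0,0,0]]
    - [0.8,[0,0,0],[0,0,0]]
    - [0.8,[0,0,0],[0,0,0]]
    - [0.8,[0,0,0],[0,0,0]]
    - [0.8,[0,0,0],[0,0,0]]

```text
t: 20.9
tool_pos: [0.518, 0.1733, 0.0502]
tool_rot: [-2.59, -1.778, -0.0]
contact_force: [-0.1, 0.2, 1.1]
opening: 0.0681
grip_force: 0.0
```

play_rows:
  series:
    - [0.8,[0,0,-0.3],[0,0,0]]
    - [0.8,[0,0,-0.6],[0,0,0]]
    - [0.8,[0,0,-0.6],[0,0,0]]
    - [0.8,[0,0,-0.6],[0,0,0]]
    - [0.8,[-0.8,0,0],[0,0,0]]
    - [0.8,[0,0,0],[0,0,0]]
    - [0.8,[0,0,0],[0,0,0]]

```text
t: 21.78
tool_pos: [0.5039, 0.1361, 0.1558]
tool_rot: [2.59, 1.777, 0.002]
contact_force: [0.3, 0.1, 0.1]
opening: 0.0683
grip_force: 0.0
```

Run:
```python
from h import *
from station import imaging
o,d,T=snap("w5");print(o["tool_pos"],o["contact_force"])
s=imaging.get_image("scene")
a=cv2.resize(s["color"][160:220,160:260],(500,300),interpolation=cv2.INTER_CUBIC)
b=cv2.resize(s["color"][200:280,260:400],(500,286),interpolation=cv2.INTER_CUBIC)
l=np.vstack([a,b]);r=cv2.resize(d["color"][0:300,180:380],(300,450));r=cv2.copyMakeBorder(r,0,586-450,0,0,0)
cv2.imwrite("pics/v5.png",np.hstack([l,r]))
```

```text
[0.50386148 0.13613825 0.15583036] [0.34466129 0.0937496  0.06835501]
```

View pics/v5.png

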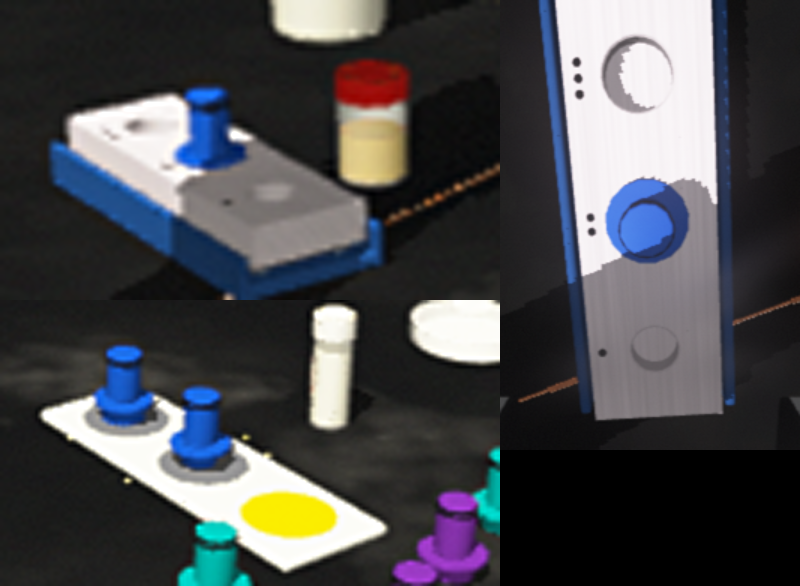

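The stopper sits upright with its flange flat on the deck at the two-dot hole (crop (647,222)). The others, the jar and the vial are untouched, and the yellow pad is empty. Handing in.

```bash
python3 -c "
from station import ctrl
print(ctrl.finish_job())"
```

```text
the job is handed in; nothing more can be done
None
```

The stopper from the yellow pad was refused by the smallest hole and now sits fully home in the middle hole, released, with the other two stoppers, the jar and the vial left in place; the job is handed in, but no verdict was returned.

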